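# Clamp a clevis pin in the bench gauge with its ratchet

### The arm

A 6-joint arm with a two-finger parallel gripper is mounted at the origin on the work surface. World frame = base frame: x ahead of the robot, y to its left, z up, the work surface at z = 0. Lengths are in mm, angles in degrees, forces in N, time in s.
With the tool pointing down it reaches from about 325 to 750 mm from the base axis. Payload 7.6 kg.
Tool frame: the origin (TCP) lies on the centre line of the jaws, within the pads' length; the fingertips stand 22 mm ahead of it and the grasp point (between the pads) lies 3 mm ahead of it; z points along the fingers, y is the direction in which the jaws open and shut (so a half turn about z gives the same grasp; the last joint's range is limited). The gripper opens to 85 mm and grips with 20 to 120 N. Pads are 22 mm wide; open, the fingers measure 114 mm over their backs; the gripper's body (76 mm by 85 mm) begins 54 mm behind the grasp point. The pads swing forward as they close: fully open they stand 13 mm farther back than shut.
Start: joints at [-76.221, 2.991, 80.254, -0, 96.75, -4.028], TCP at [160.58, -499.858, 253.323] pointing down, gripper open.
Joint ranges: [-166.34, 166.34], [-52.06, 124.39], [6.96, 135.62], [-60.46, 240.46], [14.63, 156.25], [-167.68, 167.68]. Speed limits (degrees/s): [147.25, 147.25, 172.46, 180, 180, 180].

### API

Orientations are given as [roll, pitch, yaw] about the fixed x, y, z axes, in that order (R = Rz(yaw) Ry(pitch) Rx(roll)).
In Python, from station import manip, grab_frame gives the robot as it stands.
- The arm moves only by the shell command python3 -m inch 'ROWS' [OPENING] [FORCE]. ROWS is JSON, one flat list of numbers, 4 for each row, row after row: the shift along the tool's x, y, z in cm, then the turn about the tool's z in rad. A call has 1 to 12 rows; each row shifts and turns the commanded pose from where the row before left it, along the tool's axes as they then stand; what a row does not reach is not made up. A row lasts 1/10 s, in which the tool goes at most 50 mm and 8.59 degrees, less where a joint would pass 70% of its speed; a pose out of reach is approached as far as the arm can. A call with a gripper value outside its range is refused whole. OPENING is the finger opening in cm, from 0 to 8.54, set as the call begins (- or left out, the last holds). The fingers move at their own pace and stop on an object; FORCE is the grip in N (left out, the last holds). Time passes only in rows, so rows that do not move let the fingers close. It gives the time, the measured TCP pose, the force and the opening at its end, in the units of the state.
- manip.sense(): the state, without advancing time (a new reading comes with each control period).
- grab_frame(name): name is "scene" or "top" or "wrist"; returns a dict with "pixels" (420x560x3 uint8, blue, green, red), "fx", "fy", "cx", "cy" (pixels), "rvec" (rotation vector, rad) and "tvec" (3), from world to camera coordinates, as OpenCV has them; the wrist camera has in their place "hand_eye" (4x4, takes a point from camera to tool coordinates, whose origin is the TCP and whose axes are the flange's). Camera axes: x right, y down, z forward; pixel columns grow to the right and rows downward; lengths in mm; the calibration is good to about 2 mm. A picture is of the moment at which its call begins: read the wrist's pose just before it. There is no depth.
- manip.close_job(): hands the job in, once; it reports no verdict.
The state is a dict: "time": time; "joints": joint angles; "dq": joint speeds; "effort": joint torques, N m; "tcp_pos": TCP position; "ee_rot": TCP orientation; "force": force on the tool from outside, world axes, zero at the start; "torque": the same for the moment, N m; "width": finger opening in mm.
Only numpy, scipy, OpenCV 4.12 (cv2) and the standard library are available. Lean on these libraries where they do the work, as an engineer would, in place of code of your own. Each camera call takes 0.05 s, during which the arm holds its last target.

### The job

An unlabelled steel pin has to be gauged before it goes back on the shelf. Take it from the wooden rest, lay it in the V of the bench gauge with its headed end towards the open front and slide it under the spindle until you feel its plain end fully home against the brass stop, pressing it there lightly for a moment (a few newtons, never ramming it). Then turn the small ratchet knob on top (only the knob, not the barrel below it) clockwise until it slips on the clamped pin - let it slip a little but no more than a quarter turn - then let go, leaving the pin clamped and everything else on the table where it is.

Things in the scene. Friction and masses are not known exactly. Their poses are not given: they have to be found in the camera images.
- gauge: Bench gauge, fixed to the table: grey-green frame with a 25 mm high base (x = -65 to 80 mm, 100 mm wide), a steel V on it, a column behind and an arm above (from x = -22 mm backwards, 46 mm wide, z = 100 to 135 mm). Origin: on the table, straight below the vertical spindle axis. x axis: along the V from its open front to the column, the way the pin goes in; z up.
- gauge_vee (a point): Front end of the bottom line of the V (two 45 degree faces), at x = -62, y = 0, z = 51.5 mm in the gauge frame; axes as the gauge. The V runs 87 mm back from here (to x = 25); its upper edges are at z = 63, y = +-11 mm. A 12 mm pin lying in it has its axis at y = 0, z = 60 mm, its top at z = 66 mm.
- stop: Brass stop button, 18 mm across, on the column at the back end of the V, rigid; the pin's end face meets it. Its origin and axes are those of the gauge.
- gauge_stop (a point): Centre of the stop's face (x = 30, y = 0, z = 60 mm in the gauge frame); axes as the gauge.
- spindle: Round steel spindle, 10 mm across, on the gauge's vertical axis; origin at the centre of its flat lower face. It starts 3 to 9 mm above the top of a pin lying in the V (face at z = 69 to 75 mm) and goes down 4 mm for each radian that the barrel turns clockwise; it does not rotate itself.
- barrel: Plain aluminium barrel around the spindle axis, 36 mm across, z = 138 to 173 mm, with a red mark and black graduations. It turns with the ratchet knob (friction 0.12 N m) and stays at its height. Not to be touched by the gripper: turning it directly bypasses the ratchet. Origin: centre of its underside.
- ratchet (a joint): Slip of the ratchet knob against the barrel, rad, clockwise from above, 0 at the start. It stays 0 while both turn together; once the spindle is tight on the pin (about 20 N) the barrel stops and the knob slips at 0.20 N m, its yellow mark leaving the red mark on the barrel. Turning the knob counter-clockwise turns the barrel back and lifts the spindle.
- ratchet_top (a point): Centre of the top of the dark steel ratchet knob: a ribbed upright cylinder, 26 mm across, 32 mm high (z = 173.5 to 205.5 mm), on top of the barrel, free all round; it can be gripped across any diameter and stays at its height. This point and its axes are fixed to the gauge and do not turn.
- pin: Loose steel clevis pin, 140 g: shank 12 mm across and 140 mm long, with a head 20 mm across and 6 mm thick at one end. Origin: on the axis in the middle of the shank. x axis: along the shank from the head to the plain end. At the start it lies level in the V of the rest, axis 45 mm above the table.
- pin_tip (a point): Centre of the pin's plain end face, 70 mm along x from its origin.
- pin_grip (a point): Point on the pin's axis 55 mm from its origin towards the head (15 mm from the head). Held here, the fingers clear the rest and, with the pin home, the gauge: it is then 95 mm in front of the spindle axis.
- rest: Wooden V rest, fixed to the table, 78 x 60 mm base, V 70 mm long and 48 mm high. Origin under its centre; x along its V.
- bearing: Bystander: steel bearing ring, 42 mm across, 13 mm high; not to be disturbed.
- washer: Bystander: flat brass washer, 36 mm across, 5 mm thick; not to be disturbed.
- tray: Bystander: empty open cardboard tray, 110 x 150 x 50 mm; not to be disturbed.
- carton: Bystander: closed brown carton, 120 x 90 x 70 mm; not to be disturbed.
- redbox: Bystander: closed dark red carton, 90 x 70 x 45 mm; not to be disturbed.
- jar: Bystander: glass jar, 66 mm across, 90 mm high; not to be disturbed.
- wrench: Bystander: steel wrench, lying; not to be disturbed.
- oilcan: Bystander: green metal can, 56 mm across, 130 mm high; not to be disturbed.
Mind the look-alikes: they are no part of the job. What is meant by the pin is not blue or red, and is the smaller of those in its own colour.

How it is judged (in metres and radians):
On the way, in this order (a step that is already met when the one before it is completed fails the run):
1. the pin lies in the V, plain end fully home, held with light pressure against the stop (over 1.5 N) (x of pin_tip in the frame of gauge above 0.028 m and y of pin_tip in the frame of gauge between -0.004 and 0.004 m and z of pin_tip in the frame of gauge between 0.056 and 0.064 m and angle between the x axis of pin and the x axis of gauge, either way round below 0.06 rad and contact force between pin and stop above 1.5 N), for 0.1 s.
2. the pin is clamped by the spindle and the ratchet has slipped (contact force between pin and spindle above 5 N and value of joint ratchet above 0.2 rad), for 0.2 s.
At the end, for the whole second after the job is handed in: The pin lies at rest in the gauge's V, plain end within 2 mm of the stop (4 mm sideways and in height, within 0.06 rad of the V), pressed by the spindle with more than 5 N; the ratchet has slipped by more than 0.2 rad and less than a quarter turn (1.57 rad) (all of step 2 and x of pin_tip in the frame of gauge above 0.028 m and y of pin_tip in the frame of gauge between -0.004 and 0.004 m and z of pin_tip in the frame of gauge between 0.056 and 0.064 m and angle between the x axis of pin and the x axis of gauge, either way round below 0.06 rad and value of joint ratchet below 1.57 rad and linear speed of pin below 0.01 m/s); the robot touches nothing.
It fails at once if the pin is rammed against the stop (over 15 N) (contact force between pin and stop above 15 N).
It fails at once if the spindle is overtightened or hit (over 30 N on the pin) (contact force between pin and spindle above 30 N).
It fails at once if the barrel is turned or pressed by the fingers (over 3 N) (contact force between the fingers and barrel above 3 N).
It fails at once if the ratchet slips more than a quarter turn (value of joint ratchet above 1.57 rad).
It fails at once if a bystander is moved more than 30 mm (distance of any of bearing, washer, tray, carton, redbox, jar, wrench, oilcan from where it was at the start of the episode above 0.03 m).
It also fails if it takes over 72 s, if anything falls off the work surface, if the arm or the gripper's body presses on something with over 40 N, if the wrist force passes 120 N, or if a joint passes its speed limit or range.

## Working session

There is one attempt and no reset: what is moved stays moved. The work goes in short steps, Python scripts to look and compute and a shell command to move; the robot and the scene stay as the last step left them, time stands still between calls to the robot, and variables do not carry over. Pictures are saved under pics/ and viewed, and the job is handed in when it is done.

```bash
ls; mkdir -p pics
python3 - <<'E'
from station import manip, grab_frame
import cv2
print(manip.sense())
for n in ["scene","top","wrist"]:
    f=grab_frame(n); cv2.imwrite(f"pics/{n}0.png",f["pixels"]); print(n,{k:v for k,v in f.items() if k!="pixels"})
E
```

```text
pics
{'time': 0.0, 'joints': array([-7.62216666e+01,  3.02737069e+00,  8.03139159e+01, -7.18362207e-05,
        9.67513903e+01, -4.02569544e+00]), 'dq': array([ 0.02182342, -0.00264554,  0.02166123, -0.05291973,  0.06081721,
       -0.03413442]), 'effort': array([-5.90161453e-04, -3.81669259e+01, -3.60185158e+01, -1.22281285e-04,
        6.10436196e-03,  1.23107958e-05]), 'tcp_pos': array([ 160.49929375, -499.57195001,  252.46312838]), 'ee_rot': array([-1.79907547e+02, -6.43509812e-03,  1.78040152e+01]), 'force': array([-0.50986504, -0.25484117,  0.78687882]), 'torque': array([-0.00582801,  0.02450346, -0.02193133]), 'width': 85.18741474071683}
scene {'fx': 480.2757459108896, 'fy': 480.2757459108896, 'cx': 285.1926501912811, 'cy': 201.50188041785776, 'rvec': array([ 1.73205253,  2.00911386, -0.68388312]), 'tvec': array([  66.0521343 , -282.42488906, 1511.2110857 ])}
top {'fx': 443.57465380436247, 'fy': 443.57465380436247, 'cx': 279.4897232377991, 'cy': 205.6790117783089, 'rvec': array([ 2.14170706, -2.20065142,  0.07053382]), 'tvec': array([  12.191698  ,  439.59212252, 1409.00371769])}
wrist {'fx': 298.5227153810658, 'fy': 298.5227153810658, 'cx': 275.3429801353543, 'cy': 211.60027709225002, 'hand_eye': array([[ 4.75841340e-04, -9.57787577e-01, -2.87476486e-01,
         7.39949342e+01],
       [ 9.99999861e-01,  5.20641289e-04, -7.93890472e-05,
        -7.16426622e-01],
       [ 2.25709971e-04, -2.87476408e-01,  9.57787692e-01,
        -1.20749194e+02],
       [ 0.00000000e+00,  0.00000000e+00,  0.00000000e+00,
         1.00000000e+00]])}
```

View pics/scene0.png

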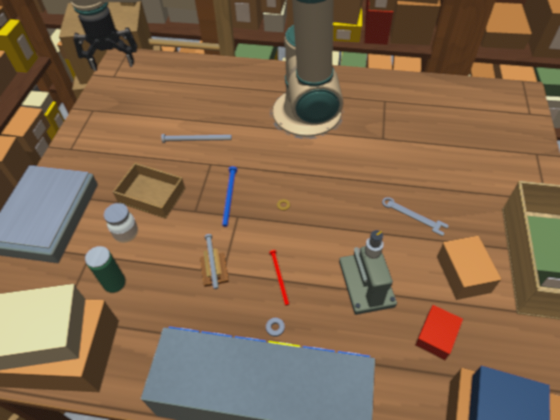

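View pics/top0.png

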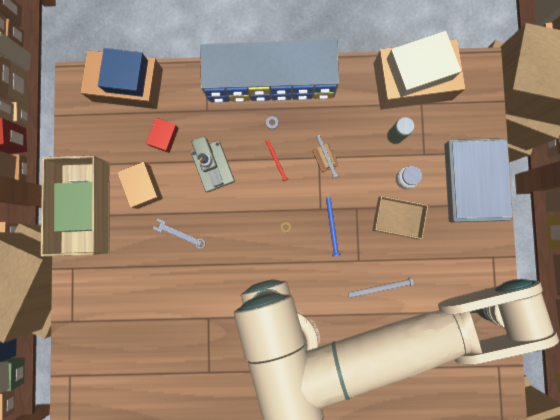

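View pics/wrist0.png

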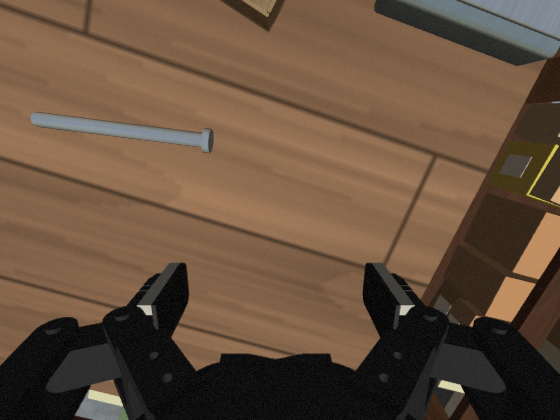

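Candidates in the top view are a long grey pin on the table (380,288), a blue pin (333,226), a red pin (276,160) and a grey pin on the wooden rest (327,155). The pin wanted is the grey one on the rest: it isn't blue or red, and it is the smaller of the two grey ones. I'll confirm with enlarged crops.

```bash
cat > h.py <<'E'
import numpy as np, cv2
from scipy.spatial.transform import Rotation as Ro
from station import manip, grab_frame
def cam(f, s=None):
    K=np.array([[f["fx"],0,f["cx"]],[0,f["fy"],f["cy"]],[0,0,1]])
    if "rvec" in f:
        R=cv2.Rodrigues(np.array(f["rvec"]))[0]; C=-R.T@f["tvec"]; return K,R.T,C
    T=np.eye(4); T[:3,:3]=Ro.from_euler("xyz",s["ee_rot"],degrees=True).as_matrix(); T[:3,3]=s["tcp_pos"]
    M=T@f["hand_eye"]; return K,M[:3,:3],M[:3,3]
def ray(c,px):
    K,R,C=c; d=R@np.linalg.solve(K,[px[0],px[1],1.]); return C,d/np.linalg.norm(d)
def onplane(c,px,z):
    C,d=ray(c,px); return C+d*(z-C[2])/d[2]
def proj(c,p):
    K,R,C=c; q=K@(R.T@(np.asarray(p,float)-C)); return q[:2]/q[2]
def tri(*rs):
    A=sum(np.eye(3)-np.outer(d,d) for C,d in rs); b=sum((np.eye(3)-np.outer(d,d))@C for C,d in rs)
    return np.linalg.solve(A,b)
E
python3 - <<'E'
import cv2
a=cv2.imread("pics/top0.png"); b=cv2.imread("pics/scene0.png")
A=cv2.resize(a[120:205,180:360],None,fx=4.4,fy=4.4,interpolation=cv2.INTER_CUBIC)
B=cv2.resize(b[220:320,180:410],None,fx=3.4,fy=3.4,interpolation=cv2.INTER_CUBIC)
cv2.imwrite("pics/ctop.png",A); cv2.imwrite("pics/cscene.png",B)
E
```

```text
(no output)
```

View pics/ctop.png

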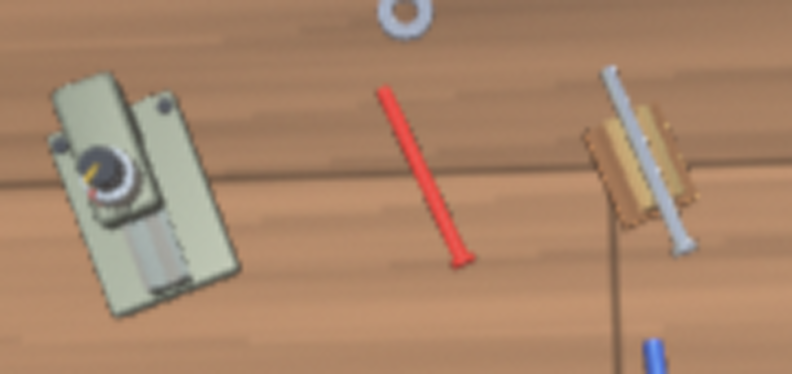

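View pics/cscene.png

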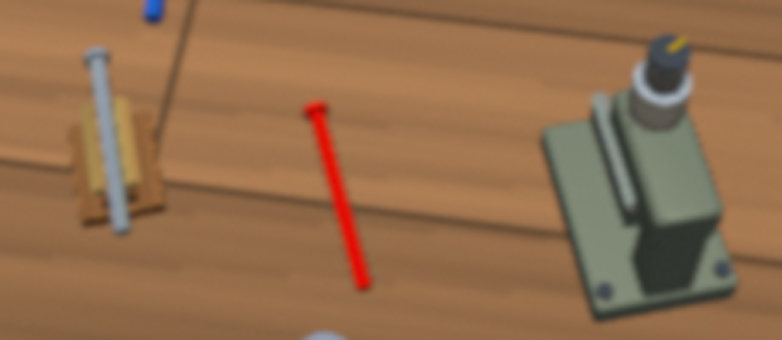

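The crops confirm it. The grey pin on the rest has its head at top (335,176), towards the robot, and its plain end at (318,136). The gauge's open V front also faces the robot, at about (217,183). Now to measure both.

Run:
```python
from h import *
f=grab_frame("top");ct=cam(f);g=grab_frame("scene");cs=cam(g)
T=lambda u,v:(u/4.4+180-.5,v/4.4+120-.5)
S=lambda u,v:(u/3.4+180-.5,v/3.4+220-.5)
h=onplane(ct,T(682,247),45);t=onplane(ct,T(609,70),45)
print("pin head,tip",h,t,np.linalg.norm(h-t),np.degrees(np.arctan2(*(t-h)[1::-1])))
print("tri head",tri(ray(ct,T(682,247)),ray(cs,S(96,55))),"tip",tri(ray(ct,T(609,70)),ray(cs,S(122,229))))
# gauge base corners z=25
fl=onplane(ct,T(118,315),25);fr=onplane(ct,T(240,268),25);br=onplane(ct,T(174,92),25);bl=onplane(ct,T(50,138),25)
print(fl,fr,br,bl)
print("yaw",[np.degrees(np.arctan2(*(a-b)[1::-1])) for a,b in((bl,fl),(br,fr))],np.degrees(np.arctan2(*(fl-fr)[1::-1]))-90)
print(np.linalg.norm(fl-fr),np.linalg.norm(fr-br))
cen=(fl+fr+br+bl)/4; print("cen",cen)
y=np.radians(np.degrees(np.arctan2(*((bl+br)-(fl+fr))[1::-1])));print("yaw",np.degrees(y))
print("origin from base",cen-7.5*np.array([np.cos(y),np.sin(y),0]))
print("knob top", onplane(ct,T(107,166),205.5), tri(ray(ct,T(107,166)),ray(cs,S(670,45))))
print("wrench etc")
```

```text
pin head,tip [ 528.1085992  -176.86069505   45.        ] [ 659.14952377 -128.75358898   45.        ] 139.59232630911137 20.158950051332365
tri head [ 526.99887743 -176.2581405    53.07630637] tip [ 657.69523134 -127.13878495   49.58186254]
[492.87607946 234.45448089  25.        ] [524.95587177 144.40487162  25.        ] [657.35311726 190.85463817  25.        ] [625.69342981 283.06838358  25.        ]
yaw [np.float64(20.103672889908353), np.float64(19.332724980160563)] 19.608226163790178
95.59312320815948 140.30898554482332
cen [575.21962458 213.19559356  25.        ]
yaw 19.719739061040237
origin from base [568.15946691 210.66494667  25.        ]
knob top [567.68872506 207.53513458 205.5       ] [566.5230549  210.26080298 210.37954424]
wrench etc
```

```bash
python3 -m inch '[3.9,-1.63,0,-0.04, 3.9,-1.63,0,0, 3.9,-1.63,0,0, 3.9,-1.63,0,0, 3.9,-1.63,0,0, 3.9,-1.63,0,0, 3.9,-1.63,0,0, 3.9,-1.63,0,0, 3.9,-1.63,0,0, 3.9,-1.63,0,0, 3.9,-1.63,0,0, 3.9,-1.63,0,0]' 5
python3 -m inch '[0,0,2,0,0,0,3,0,0,0,3,0,0,0,0,0,0,0,0,0]'
python3 - <<'E'
from h import *
s=manip.sense(); f=grab_frame("wrist"); cv2.imwrite("pics/w1.png",f["pixels"]); print(s["tcp_pos"],s["ee_rot"],s["joints"],s["width"])
np.save("s1.npy",np.r_[s["tcp_pos"],s["ee_rot"]])
E
```

```text
time: 1.45
tcp_pos: [535.0, -155.1, 253.2]
ee_rot: [180.0, 0.0, 20.1]
force: [-0.1, -0.5, 0.2]
width: 49.8
time: 1.95
tcp_pos: [534.0, -156.7, 173.8]
ee_rot: [-180.0, 0.0, 20.1]
force: [-0.7, -0.2, 0.5]
width: 50.3
[ 533.97815079 -156.6604714   173.80081409] [-1.79988049e+02  1.92068789e-02  2.00962618e+01] [-2.01513196e+01  1.02325810e+01  8.15386660e+01 -3.28902285e-03
  8.82511344e+01  4.97525216e+01] 50.328654035552255
```

View pics/w1.png

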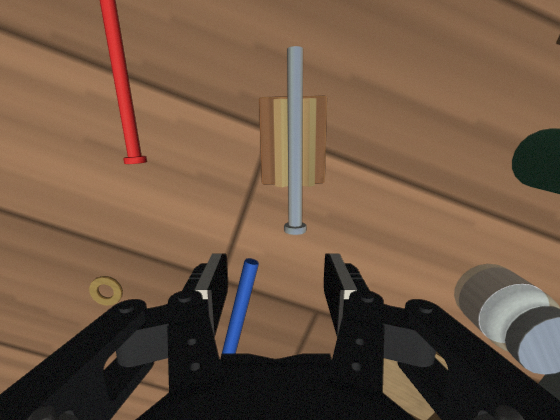

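The wrist view shows the pin lying almost along the image vertical, with its tip at (295,47) and its head at (295,228). The rest spans rows 96–186, so the grip section just above the head is clear of it. Next is sub-pixel fitting of the shank.

Run:
```python
from h import *
from scipy.spatial.transform import Rotation as Ro
f=grab_frame("wrist"); s=manip.sense(); c=cam(f,s)
im=f["pixels"].astype(int); hsv=cv2.cvtColor(f["pixels"],cv2.COLOR_BGR2HSV)
m=((im[...,0]>=im[...,2]-5)&(im.sum(2)>200)).astype(np.uint8); m[:, :250]=0; m[:,340:]=0; m[240:]=0
n,l,st,_=cv2.connectedComponentsWithStats(m); k=1+np.argmax(st[1:,4]); print(st[k]); m=l==k
rows=[];
for v in range(55,221,8):
    u=np.where(m[v])[0]; rows.append((u.mean(),v,len(u)))
print(rows[::4])
P=np.array([onplane(c,(u,v),45) for u,v,_ in rows]); d=np.polyfit(P[:,0],P[:,1],1); yaw=np.arctan(d[0]); print("yaw",np.degrees(yaw))
v0,v1=st[k][1],st[k][1]+st[k][3]
print(v0,v1)
tip=onplane(c,(rows[0][0],v0-.5),45+0); hd=onplane(c,(rows[-1][0],v1-.5),45)
print(tip,hd,np.linalg.norm(tip-hd))
ax=np.array([np.cos(yaw),np.sin(yaw),0])
# head shank junction by width
for v in range(215,240): print(v,np.where(m[v])[0][[0,-1]] if m[v].any() else None,end=' ')
print()
g=tip-125*ax; print("grip",g, "axis at grip x", np.polyval(d,g[0]))
print("delta", g-s["tcp_pos"], Ro.from_euler("xyz",s["ee_rot"],degrees=True).inv().apply(g-s["tcp_pos"]))
```

```text
[ 284   48   20  187 2245]
[(np.float64(294.0), 55, 13), (np.float64(293.5), 87, 12), (np.float64(294.5), 119, 12), (np.float64(293.0), 151, 13), (np.float64(294.0), 183, 11), (np.float64(294.0), 215, 11)]
yaw 21.15665368009142
48 235
[ 659.95601654 -125.71308486   45.        ] [ 519.22204977 -180.12495377   45.        ] 150.88638401056843
215 [289 299] 216 [289 299] 217 [289 299] 218 [289 299] 219 [289 299] 220 [289 299] 221 [289 299] 222 [289 299] 223 [289 299] 224 [289 299] 225 [289 299] 226 [288 299] 227 [291 302] 228 [286 303] 229 [284 303] 230 [285 303] 231 [286 303] 232 [286 302] 233 [287 301] 234 [290 298] 235 None 236 None 237 None 238 None 239 None 
grip [ 543.38137699 -170.82797613   45.        ] axis at grip x -170.6733323588888
delta [   8.59162767  -13.83931636 -130.59486321] [  2.9742096   15.65844321 130.6381578 ]
```

```bash
python3 -m inch '[0.25,1.57,2,-0.015, 0,0,3,0, 0,0,2,0,0,0,0,0,0,0,0,0]'
python3 - <<'E'
from h import *
s=manip.sense(); f=grab_frame("wrist"); cv2.imwrite("pics/w2.png",f["pixels"]); c=cam(f,s); print(s["tcp_pos"],s["ee_rot"])
im=f["pixels"].astype(int)
m=((im[...,0]>=im[...,2]-5)&(im.sum(2)>200)).astype(np.uint8); m[:, :230]=0; m[:,330:]=0; m[270:]=0
n,l,st,_=cv2.connectedComponentsWithStats(m); k=1+np.argmax(st[1:,4]); print(st[k]); m=l==k
for v in range(5,270,12):
    u=np.where(m[v])[0]
    if len(u): print(v,u[0],u[-1], onplane(c,(u.mean(),v),45).round(1))
E
```

```text
time: 2.55
tcp_pos: [542.5, -170.9, 105.2]
ee_rot: [179.9, -0.1, 21.0]
force: [0.4, -0.8, 0.1]
width: 50.2
[ 542.48225634 -170.8838931   105.2365836 ] [ 1.79903237e+02 -9.96494821e-02  2.09508557e+01]
[ 265   21   20  247 4097]
29 266 284 [ 656.  -126.6   45. ]
41 265 283 [ 650.4 -128.1   45. ]
53 267 283 [ 645.2 -130.7   45. ]
65 267 283 [ 639.6 -132.8   45. ]
77 266 283 [ 633.8 -134.8   45. ]
89 267 283 [ 628.1 -137.2   45. ]
101 267 284 [ 622.2 -139.8   45. ]
113 267 283 [ 616.1 -141.8   45. ]
125 268 283 [ 610.  -144.5   45. ]
137 266 283 [ 603.4 -146.4   45. ]
149 266 283 [ 597.  -149.1   45. ]
161 268 283 [ 590.5 -152.    45. ]
173 268 283 [ 583.7 -154.6   45. ]
185 268 283 [ 576.8 -157.2   45. ]
197 269 283 [ 569.8 -160.2   45. ]
209 268 283 [ 562.4 -162.7   45. ]
221 267 283 [ 554.9 -165.6   45. ]
233 269 283 [ 547.4 -168.8   45. ]
245 269 283 [ 539.6 -171.8   45. ]
257 269 283 [ 531.6 -174.9   45. ]
```

View pics/w2.png

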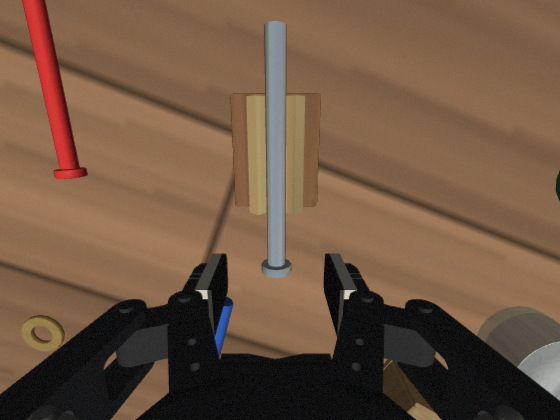

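The pin is centred between the jaws: its axis passes within 0.5 mm of the TCP, at yaw 21.2°. Descend and grip.

```bash
python3 -m inch '[0,0,2,0, 0,0,2,0, 0,0,1.0,0, 0,0,0.7,0, 0,0,0,0]'
python3 -m inch '[0,0,0,0,0,0,0,0,0,0,0,0,0,0,0,0,0,0,0,0,0,0,0,0,0,0,0,0]' 0.5 50
python3 - <<'E'
from h import *
s=manip.sense(); f=grab_frame("wrist"); cv2.imwrite("pics/w3.png",f["pixels"]); print(s["tcp_pos"],s["ee_rot"],s["width"],s["force"])
E
```

```text
time: 3.1
tcp_pos: [541.9, -170.5, 46.5]
ee_rot: [180.0, -0.0, 21.0]
force: [-0.8, 0.5, 0.3]
width: 50.3
time: 3.8
tcp_pos: [542.3, -170.9, 47.1]
ee_rot: [179.9, -0.1, 20.9]
force: [1.6, -2.1, 4.4]
width: 10.3
[ 542.29601619 -170.94931583   47.05762319] [ 1.79910198e+02 -7.23594131e-02  2.09452788e+01] 10.297243584312042 [ 1.6121489  -2.1355421   4.40033548]
```

View pics/w3.png

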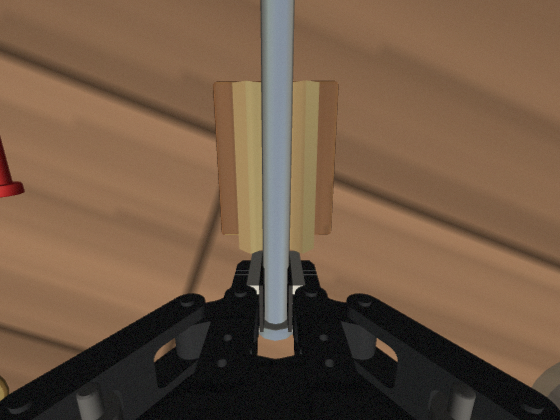

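The pin is held 12–15 mm from its head, with the pads clear of the rest. I'll lift it and move to a viewing pose beside the gauge.

```bash
python3 -m inch '[0,0,-0.5,0, 0,0,-1.5,0, 0,0,-2.5,0, 0,0,-3,0,0,0,-3,0,0,0,-3.5,0,0,0,-3,0,0,0,-2,0,0,0,-0.3,0]' 0.5 80
python3 -m inch '[0.69,-2,0,0,0.69,-3,0,0,0.69,-3.3,0,0,0.69,-3.3,0,0,0.69,-3.3,0,0,0.69,-3.3,0,0,0.69,-3.3,0,0,0.69,-3.3,0,0,0.69,-2.5,0,0,0.67,-1.5,0,0.022,0,0,0,0,0,0,0,0]'
python3 - <<'E'
from h import *
s=manip.sense(); f=grab_frame("wrist"); cv2.imwrite("pics/w4.png",f["pixels"]); print(s["tcp_pos"],s["ee_rot"],s["width"],s["force"])
f=grab_frame("top"); cv2.imwrite("pics/t4.png",f["pixels"])
E
```

```text
time: 4.75
tcp_pos: [542.2, -170.4, 242.9]
ee_rot: [179.8, -0.2, 21.0]
force: [0.5, -0.5, -0.8]
width: 9.6
time: 5.95
tcp_pos: [502.4, 122.9, 238.2]
ee_rot: [-180.0, 0.1, 19.8]
force: [-0.4, -0.6, -0.9]
width: 9.5
[502.40824103 122.93279899 238.1789151 ] [-1.79993412e+02  1.35834641e-01  1.97643806e+01] 9.48933622008085 [-0.3859129  -0.63839642 -0.86806065]
```

View pics/w4.png

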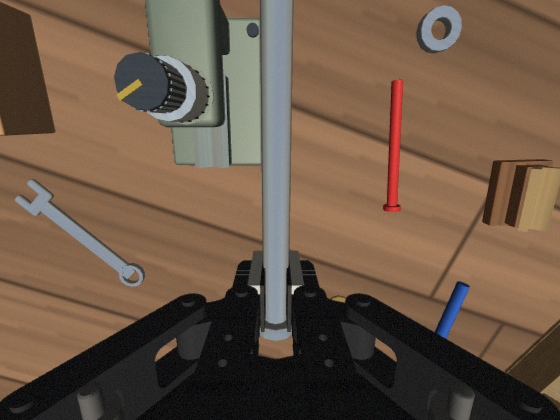

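The wrist view shows the gauge at the left: knob top around (143,81), V front edge around (212,166), base front edge at row 164. The pin is in the jaws. I'll enlarge it for exact edges.

Run:
```python
import cv2
a=cv2.imread("pics/w4.png")[40:180,100:280]
cv2.imwrite("pics/w4c.png",cv2.resize(a,None,fx=4.2,fy=4.2,interpolation=cv2.INTER_CUBIC))
```

```text
(no output)
```

View pics/w4c.png

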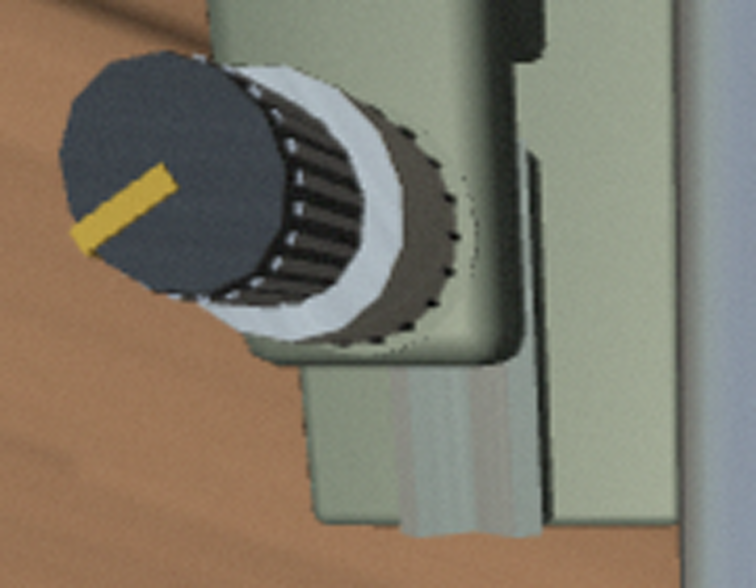

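Run:
```python
from h import *
s=manip.sense(); f=grab_frame("wrist"); c=cam(f,s)
W=lambda u,v:(u/4.2+100-.4,v/4.2+40-.4)
k=onplane(c,W(173,173.5),205.5)
v=onplane(c,W(474,535),63); v2=onplane(c,W(458,365),63)
print("knob",k,"v",v,"v further",v2)
d=v2-v;print("yaw V",np.degrees(np.arctan2(d[1],d[0])))
d=k-v;print("knob-v len (62)",np.linalg.norm(d[:2]),"yaw",np.degrees(np.arctan2(d[1],d[0])))
b0=onplane(c,W(318,520),25);b1=onplane(c,W(676,520),25);d=b0-b1;print("base front",b0,b1,"yaw",np.degrees(np.arctan2(d[1],d[0]))-90, np.linalg.norm(d))
t=grab_frame("top");ct=cam(t);im=t["pixels"];cv2.imwrite("pics/t5c.png",cv2.resize(im[120:200,180:300],None,fx=6.5,fy=6.5,interpolation=cv2.INTER_CUBIC))
t=grab_frame("scene");im=t["pixels"];cv2.imwrite("pics/s5c.png",cv2.resize(im[215:325,330:410],None,fx=5.4,fy=5.4,interpolation=cv2.INTER_CUBIC))
```

```text
knob [568.20032625 214.41314174 205.5       ] v [510.6836419  192.17359993  63.        ] v further [546.6089875  206.40448831  63.        ]
yaw V 21.609702616482853
knob-v len (62) 61.66657278268818 yaw 21.139614393749312
base front [492.63504082 237.96892953  25.        ] [524.68925132 148.45655644  25.        ] yaw 19.702349282106127 95.078585117245
```

View pics/t5c.png

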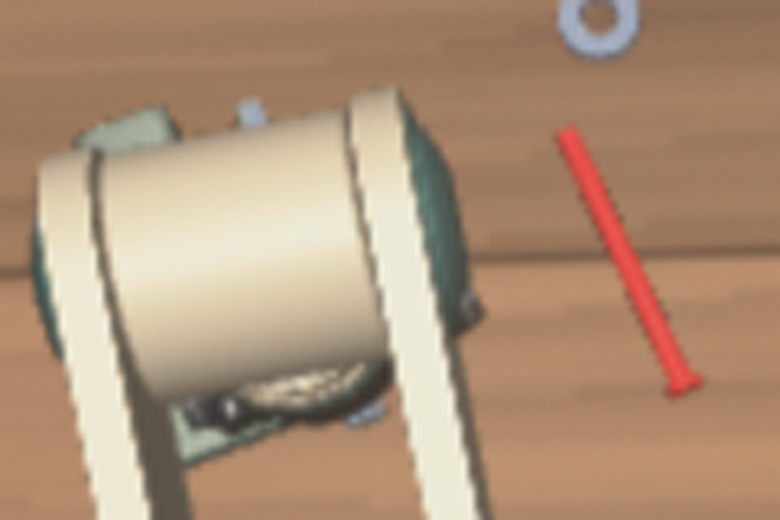

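View pics/s5c.png

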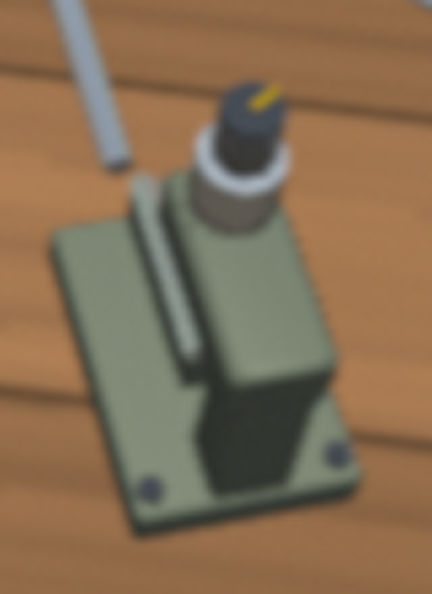

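The top and wrist views disagree by about 3 mm sideways on the gauge, so I'll take a closer look at the V front from the approach pose, 30 mm to the side.

```bash
python3 -m inch '[-2.4,-1.1,0,0,-2.4,-1.1,0,0,-2.4,-1.05,0,0,0,0,2,0,0,0,3,0,0,0,3,0,0,0,2.5,0,0,0,1.3,0,0,0,0,0,0,0,0,0]'
python3 - <<'E'
from h import *
s=manip.sense(); f=grab_frame("wrist"); cv2.imwrite("pics/w6.png",f["pixels"]); print(s["tcp_pos"],s["ee_rot"],s["width"],s["force"])
E
```

```text
time: 7.2
tcp_pos: [424.8, 129.3, 122.4]
ee_rot: [180.0, -0.1, 19.7]
force: [0.0, 0.2, -0.3]
width: 9.2
[424.8281808  129.34018754 122.39356192] [ 1.79983440e+02 -8.14387817e-02  1.96817011e+01] 9.216134203780916 [ 0.00035285  0.19782906 -0.33702497]
```

View pics/w6.png

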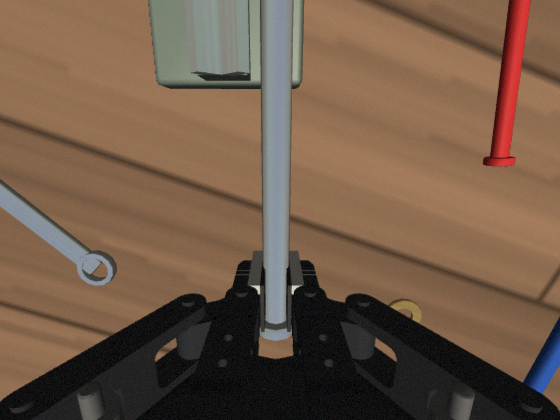

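Run:
```python
import cv2
a=cv2.imread("pics/w6.png")[0:100,140:320]
cv2.imwrite("pics/w6c.png",cv2.resize(a,None,fx=4.4,fy=4.4,interpolation=cv2.INTER_CUBIC))
```

```text
(no output)
```

View pics/w6c.png

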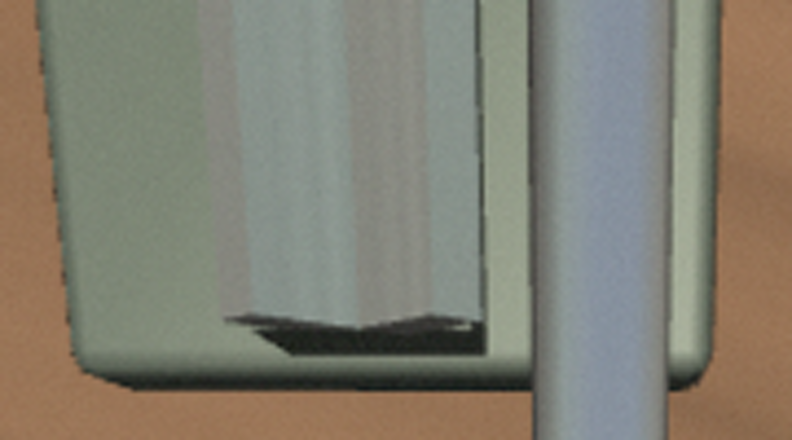

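Run:
```python
from h import *
s=manip.sense(); f=grab_frame("wrist"); c=cam(f,s)
W=lambda u,v:(u/4.4+140-.4,v/4.4-.4)
a=onplane(c,W(358.5,330),51.5); b=onplane(c,W(343.5,5),51.5); d=b-a
print("v front",a,"v back",b,"yaw",np.degrees(np.arctan2(d[1],d[0])))
e=onplane(c,W(482,323),63);e2=onplane(c,W(475,5),63);d=e2-e;print("block right",e,"yaw",np.degrees(np.arctan2(d[1],d[0])))
l=onplane(c,W(78,352),25);r=onplane(c,W(714,352),25);d=l-r;print("base mid",(l+r)/2,"len",np.linalg.norm(d),"yaw",np.degrees(np.arctan2(d[1],d[0]))-90)
# pin in hand: axis center line at pin height
Rt=Ro.from_euler("xyz",s["ee_rot"],degrees=True)
z=s["tcp_pos"][2]-3
im=f["pixels"]
for v in (5,60,150,220): 
    g=im[v,245:310].astype(int).sum(1); 
    print(v,g[8:54:1].tolist() if v==60 else "")
print("tool y (frame) of v:",Rt.inv().apply(a-s["tcp_pos"]),"basemid",Rt.inv().apply((l+r)/2-s["tcp_pos"]))
for v,(u0,u1) in {0:(529/4.4+140,672/4.4+140),100:(536/4.4+140,667/4.4+140)}.items(): print("pin tool",Rt.inv().apply(onplane(c,((u0+u1)/2-.5,v),z)-s["tcp_pos"]))
```

```text
v front [509.15763412 194.33754597  51.5       ] v back [544.62022364 206.98082327  51.5       ] yaw 19.622389757892865
block right [514.2984135  177.54952991  63.        ] yaw 19.65348091711655
base mid [510.18149862 193.44780105  25.        ] len 97.66039136758664 yaw 19.712683627662685
5 
60 [443, 450, 452, 450, 455, 455, 431, 286, 231, 308, 324, 352, 373, 402, 436, 436, 442, 450, 448, 448, 445, 434, 441, 442, 439, 438, 436, 436, 431, 440, 433, 440, 426, 421, 416, 410, 396, 376, 310, 372, 481, 486, 490, 484, 470, 422]
150 
220 
tool y (frame) of v: [100.84466468 -32.82738653  71.56583806] basemid [101.44383416 -31.6563296   98.06790527]
pin tool [115.8167088   -0.50912852   3.28460303]
pin tool [82.2325166  -0.38419165  3.20206748]
```

```bash
python3 -m inch '[0,-1.2,0,0,0,-1.2,0,0,0,-0.83,0,0,0,0,1.5,0,0,0,2,0,0,0,1.5,0,0,0,0.6,0,0,0,0,0,0,0,0,0]'
python3 - <<'E'
from h import *
s=manip.sense(); f=grab_frame("wrist"); cv2.imwrite("pics/w7.png",f["pixels"]); print(s["tcp_pos"],s["ee_rot"],s["width"],s["force"])
f=grab_frame("scene"); cv2.imwrite("pics/s7.png",cv2.resize(f["pixels"][190:330,300:440],None,fx=4.2,fy=4.2,interpolation=cv2.INTER_CUBIC))
E
```

```text
time: 8.2
tcp_pos: [413.7, 160.2, 66.1]
ee_rot: [180.0, -0.1, 19.7]
force: [-0.3, 0.4, -1.3]
width: 9.3
[413.68317714 160.21140749  66.06661406] [ 1.79993494e+02 -6.45530150e-02  1.97226204e+01] 9.291636148610015 [-0.25664532  0.42623294 -1.30837725]
```

View pics/w7.png

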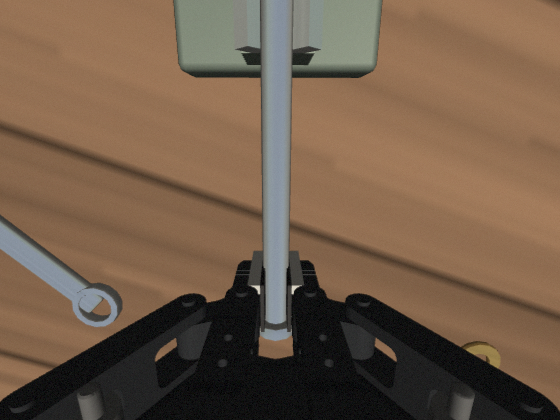

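View pics/s7.png

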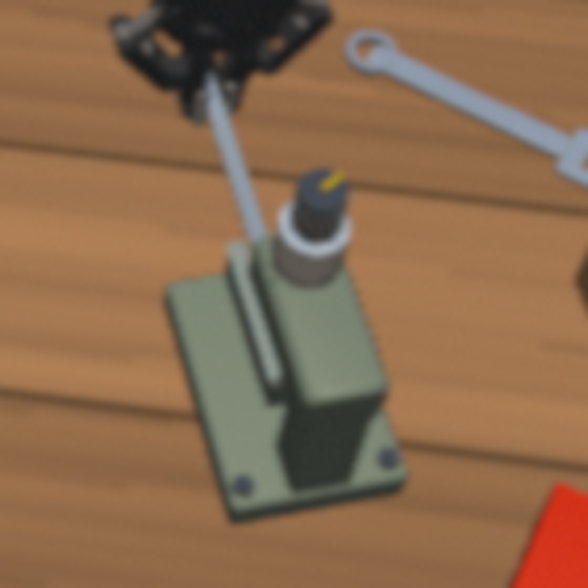

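Run:
```python
import cv2
a=cv2.imread("pics/w7.png")[0:90,170:390]
cv2.imwrite("pics/w7c.png",cv2.resize(a,None,fx=3.6,fy=3.6,interpolation=cv2.INTER_CUBIC))
```

```text
(no output)
```

View pics/w7c.png

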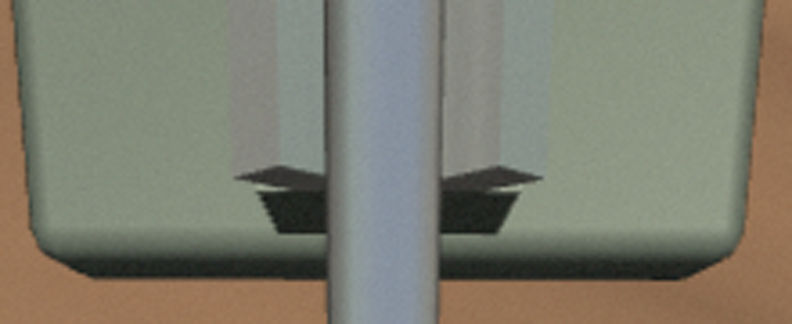

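The pin's axis is 2 px (about 0.7 mm) left of the V's midline: V edges mid-column at 390 against the pin at 383 in the crop. I'll correct that and lower to contact.

```bash
python3 -m inch '[0,0.07,0.1,0, 0,0,0.1,0,0,0,0.1,0,0,0,0,0,0,0,0,0]'
python3 -m inch '[0,0,0.05,0,0,0,0,0]'
python3 -c "
from h import *
s=manip.sense();print(s['tcp_pos'],s['force'],s['torque'],s['ee_rot'])"
```

```text
time: 8.8
tcp_pos: [413.6, 159.1, 62.3]
ee_rot: [180.0, -0.0, 19.7]
force: [-0.5, -0.3, -0.1]
width: 9.5
time: 9.0
tcp_pos: [413.6, 159.2, 61.8]
ee_rot: [180.0, -0.0, 19.7]
force: [-0.1, 0.8, 0.9]
width: 9.4
[413.63359412 159.17871854  61.8141698 ] [-0.12141382  0.77865443  0.89297255] [ 0.03466302 -0.03464091  0.07258754] [ 1.79996490e+02 -1.18551062e-02  1.97002824e+01]
```

```bash
python3 -m inch '[0.5,0,0,0,1,0,0,0,1,0,0,0,1,0,0,0,1,0,0,0,0.7,0,0,0,0.3,0,0,0,0,0,0,0,0,0,0,0]'
python3 - <<'E'
from h import *
s=manip.sense(); f=grab_frame("wrist"); cv2.imwrite("pics/w8.png",f["pixels"]); print(s["tcp_pos"],s["ee_rot"],s["width"],s["force"],s["torque"])
E
```

```text
time: 9.9
tcp_pos: [465.7, 177.8, 62.0]
ee_rot: [180.0, -0.1, 19.7]
force: [1.1, 1.8, 0.6]
width: 9.8
[465.71695124 177.81191561  62.00416821] [ 1.79995968e+02 -7.64488476e-02  1.97006413e+01] 9.766859079815925 [1.14023496 1.75345711 0.62529364] [ 0.34985782 -0.20582938  0.11686381]
```

View pics/w8.png

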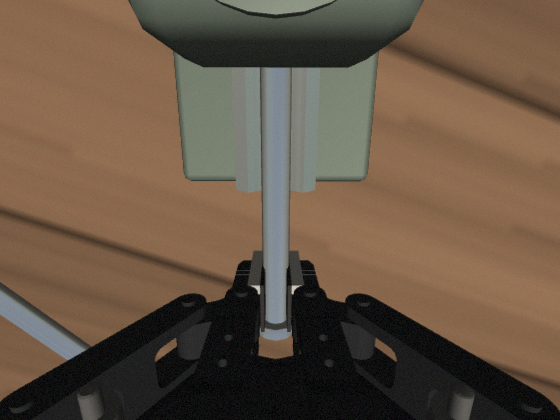

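The pin is centred in the V (V mid-column 276, pin 276). I'll creep towards the stop.

```bash
python3 -m inch '[0.2,0,0,0,0.2,0,0,0,0.2,0,0,0,0.1,0,0,0,0,0,0,0]' 0.5 50
python3 -m inch '[0.05,0,0,0,0.05,0,0,0,0.05,0,0,0,0,0,0,0]'
python3 -m inch '[0.05,0,0,0,0.05,0,0,0,0,0,0,0]'
```

```text
time: 10.45
tcp_pos: [472.1, 180.1, 61.8]
ee_rot: [180.0, -0.0, 19.7]
force: [-2.2, 0.7, 3.0]
width: 9.4
time: 10.85
tcp_pos: [473.4, 180.6, 61.8]
ee_rot: [180.0, -0.0, 19.7]
force: [-3.8, 1.2, 2.3]
width: 9.4
time: 11.15
tcp_pos: [474.4, 180.9, 61.8]
ee_rot: [180.0, -0.0, 19.7]
force: [-3.4, 0.6, 3.2]
width: 9.4
```

```bash
python3 -m inch '[0.05,0,0,0,0.05,0,0,0,0,0,0,0]'
python3 -m inch '[0.05,0,0,0,0.05,0,0,0,0,0,0,0]'
python3 -m inch '[0.05,0,0,0,0,0,0,0]'
```

```text
time: 11.45
tcp_pos: [475.3, 181.2, 61.8]
ee_rot: [180.0, -0.0, 19.7]
force: [-2.9, 1.1, 3.7]
width: 9.6
time: 11.75
tcp_pos: [476.2, 181.6, 61.8]
ee_rot: [180.0, -0.0, 19.7]
force: [-3.5, 1.1, 3.2]
width: 9.5
time: 11.95
tcp_pos: [476.7, 181.7, 61.8]
ee_rot: [180.0, -0.0, 19.7]
force: [-3.0, 1.7, 4.1]
width: 9.4
```

```bash
python3 -m inch '[0,0,-0.02,0,0.05,0,0,0,0,0,0,0]'
python3 -m inch '[0.04,0,0,0,0,0,0,0]'
python3 -m inch '[0.04,0,0,0,0,0,0,0]'
python3 -m inch '[0.04,0,0,0,0,0,0,0]'
```

```text
time: 12.25
tcp_pos: [477.2, 181.9, 62.0]
ee_rot: [180.0, -0.0, 19.7]
force: [-2.6, 1.0, 2.8]
width: 9.8
time: 12.45
tcp_pos: [477.5, 182.0, 61.9]
ee_rot: [180.0, 0.0, 19.7]
force: [-3.8, 1.4, 3.2]
width: 9.7
time: 12.65
tcp_pos: [477.9, 182.1, 61.9]
ee_rot: [180.0, 0.0, 19.7]
force: [-3.6, 0.7, 2.0]
width: 9.8
time: 12.85
tcp_pos: [478.3, 182.3, 62.0]
ee_rot: [180.0, -0.0, 19.7]
force: [-3.7, 1.2, 3.3]
width: 9.7
```

```bash
python3 -m inch '[0.04,-0.02,0,0,0,0,0,0]'
python3 -m inch '[0.04,-0.02,0,0,0,0,0,0]'
python3 -m inch '[0.04,0,0,0,0,0,0,0]'
python3 -m inch '[0.04,0,0,0,0,0,0,0]'
```

```text
time: 13.05
tcp_pos: [478.7, 182.5, 62.0]
ee_rot: [180.0, -0.0, 19.7]
force: [-3.6, 0.5, 1.8]
width: 9.7
time: 13.25
tcp_pos: [478.7, 182.6, 61.9]
ee_rot: [180.0, 0.1, 19.7]
force: [-5.3, -1.9, 4.2]
width: 9.0
time: 13.45
tcp_pos: [478.7, 182.6, 61.9]
ee_rot: [180.0, 0.1, 19.7]
force: [-7.5, -1.9, 5.4]
width: 9.5
time: 13.65
tcp_pos: [478.8, 182.6, 61.8]
ee_rot: [180.0, 0.2, 19.7]
force: [-8.9, -3.0, 7.6]
width: 9.1
```

The TCP has stopped dead at 478.7 and the axial force is up from 3 to 9 N. That leaves about 6 N on the stop after friction, at the expected position. Hold briefly, ease off, then check the picture.

```bash
python3 -m inch '[0,0,0,0,0,0,0,0,0,0,0,0]'
python3 -m inch '[-0.05,0,0,0,0,0,0,0,0,0,0,0]'
python3 - <<'E'
from h import *
s=manip.sense(); f=grab_frame("wrist"); cv2.imwrite("pics/w9.png",f["pixels"]); print(s["tcp_pos"],s["ee_rot"],s["width"],s["force"],s["torque"])
f=grab_frame("scene"); cv2.imwrite("pics/s9.png",cv2.resize(f["pixels"][190:330,300:440],None,fx=4.2,fy=4.2,interpolation=cv2.INTER_CUBIC))
E
```

```text
time: 13.95
tcp_pos: [478.8, 182.6, 61.9]
ee_rot: [180.0, 0.2, 19.7]
force: [-9.6, -3.3, 5.7]
width: 9.1
time: 14.25
tcp_pos: [478.7, 182.6, 61.9]
ee_rot: [180.0, 0.1, 19.7]
force: [-6.7, -2.3, 4.9]
width: 9.1
[478.7281182  182.55468386  61.87500264] [1.79963104e+02 9.77215674e-02 1.96875990e+01] 9.130871711901593 [-6.67647856 -2.29716487  4.90656128] [-0.26370145  0.84882373  0.06339301]
```

View pics/w9.png

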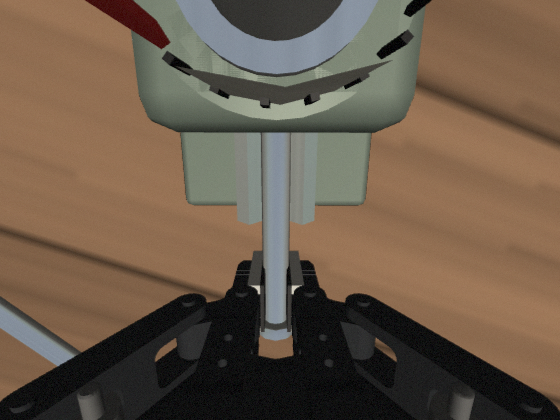

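View pics/s9.png

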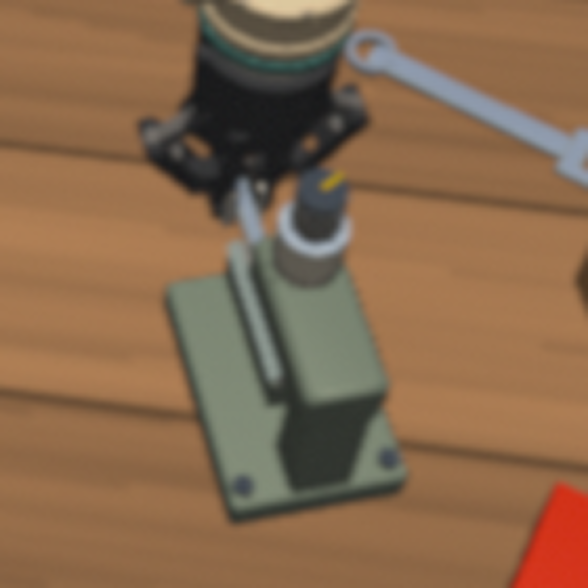

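```bash
python3 -m inch '[-0.06,0,0,0,0,0,-0.03,0,0,0,0,0]'
python3 -m inch '[0,0,0,0,0,0,0,0,0,0,0,0,0,0,0,0]' 0.5 25
python3 -m inch '[0,0,0,0,0,0,0,0,0,0,0,0,0,0,0,0,0,0,0,0]' 4
python3 - <<'E'
from h import *
s=manip.sense(); f=grab_frame("wrist"); cv2.imwrite("pics/w10.png",f["pixels"]); print(s["tcp_pos"],s["ee_rot"],s["width"],s["force"],s["torque"])
E
```

```text
time: 14.65
tcp_pos: [478.6, 182.6, 62.1]
ee_rot: [180.0, 0.0, 19.7]
force: [-1.4, -1.7, 1.2]
width: 9.4
time: 15.05
tcp_pos: [478.6, 182.7, 62.2]
ee_rot: [180.0, 0.0, 19.7]
force: [-0.5, -2.9, 0.8]
width: 9.8
time: 15.55
tcp_pos: [478.6, 182.9, 62.3]
ee_rot: [180.0, -0.0, 19.7]
force: [0.3, 0.5, 0.5]
width: 39.6
[478.62866983 182.91469295  62.30935556] [ 1.79998372e+02 -1.05703148e-02  1.97039686e+01] 39.596998613508966 [0.25925681 0.50522597 0.49507159] [ 0.03194013 -0.00411235  0.01396475]
```

View pics/w10.png

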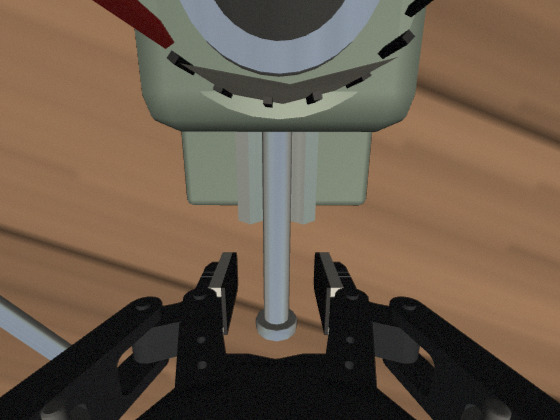

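The pin is released and has stayed home: V front at row 222 as before, head at (276,325). Now to raise clear and turn towards the knob grasp. I'll start at J6 ≈ -90 to keep more than 250° of clockwise travel.

```bash
python3 -m inch '[0,0,-1.5,0,0,0,-3,0,0,0,-4,0,-1,0,-4,0,-1,0,-4,0,0,0,-3,0,0,0,-0.3,0,0,0,0,0]' 4.5
python3 -m inch '[0,0,0,-0.14,0,0,0,-0.14,0,0,0,-0.14,0,0,0,-0.14,0,0,0,-0.14,0,0,0,-0.14,0,0,0,-0.14,0,0,0,-0.14,0,0,0,-0.14,0,0,0,-0.14,0,0,0,-0.14,0,0,0,-0.14]'
python3 -m inch '[0,0,0,-0.14,0,0,0,-0.14,0,0,0,-0.14,0,0,0,-0.14,0,0,0,-0.14,0,0,0,-0.14,0,0,0,-0.14,0,0,0,-0.14,0,0,0,-0.14,0,0,0,-0.14,0,0,0,0]'
python3 - <<'E'
from h import *
s=manip.sense(); print(s["tcp_pos"],s["ee_rot"],s["joints"])
Rt=Ro.from_euler("xyz",s["ee_rot"],degrees=True)
print(Rt.inv().apply(np.array([568.1,214.6,262])-s["tcp_pos"]))
E
```

```text
time: 16.4
tcp_pos: [460.0, 176.2, 260.9]
ee_rot: [180.0, -0.1, 19.7]
force: [0.4, 0.1, -0.3]
width: 45.4
time: 17.6
tcp_pos: [459.3, 175.9, 258.0]
ee_rot: [-179.8, -0.0, 116.3]
force: [0.6, 0.2, 0.1]
width: 45.0
time: 18.7
tcp_pos: [459.3, 176.0, 258.2]
ee_rot: [-180.0, -0.2, -163.8]
force: [0.5, -0.2, -0.1]
width: 45.0
[459.30575531 175.98394527 258.19098165] [-179.99412779   -0.19778868 -163.76203358] [ 1.66643578e+01 -2.32656968e+00  8.50415655e+01 -4.43792922e-03
  9.74828311e+01 -8.95741891e+01]
[-115.23856072    6.65332641   -4.2075354 ]
```

```bash
python3 -m inch '[-2,0.1,0,0,-3,0.17,0,0,-3,0.2,0,0,-2.5,0.2,0,0,-1,0,0,0,0,0,0,0,0,0,0,0]'
python3 - <<'E'
from h import *
s=manip.sense(); f=grab_frame("wrist"); cv2.imwrite("pics/w11.png",f["pixels"]); print(s["tcp_pos"],s["ee_rot"],s["joints"])
c=cam(f,s); print("pred knob",proj(c,[568.1,214.6,205.5]), "barrel bottom", proj(c,[568.1,214.6,173]))
E
```

```text
time: 19.4
tcp_pos: [567.9, 214.4, 259.1]
ee_rot: [-180.0, -0.1, -164.0]
force: [-0.0, 0.6, -0.4]
width: 44.9
[567.93187286 214.41327259 259.08350032] [-1.79991993e+02 -1.19185016e-01 -1.63956542e+02] [ 1.72007159e+01  1.64160160e+01  6.46026479e+01 -5.66970161e-03
  9.91006585e+01 -8.88436412e+01]
pred knob [274.27086942 242.6288747 ] barrel bottom [274.42015959 225.59993181]
```

View pics/w11.png

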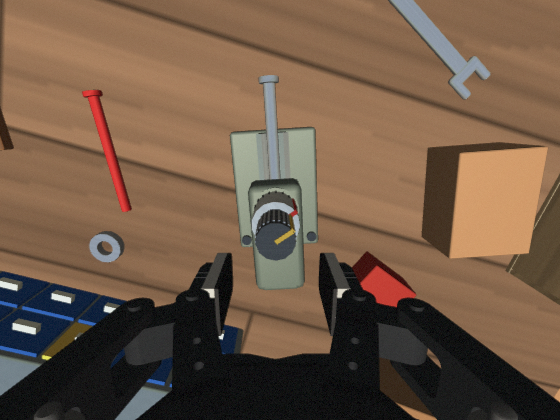

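The wrist now looks back over the gauge from the column side. The knob top is at about (276,241), with its yellow mark in line with the red mark at the barrel's rim (294,214). The pin's head is at (268,79). I'll fit the knob centre.

Run:
```python
from h import *
im=cv2.imread("pics/w11.png")
cv2.imwrite("pics/w11c.png",cv2.resize(im[170:290,215:335],None,fx=5,fy=5,interpolation=cv2.INTER_CUBIC))
```

```text
(no output)
```

View pics/w11c.png

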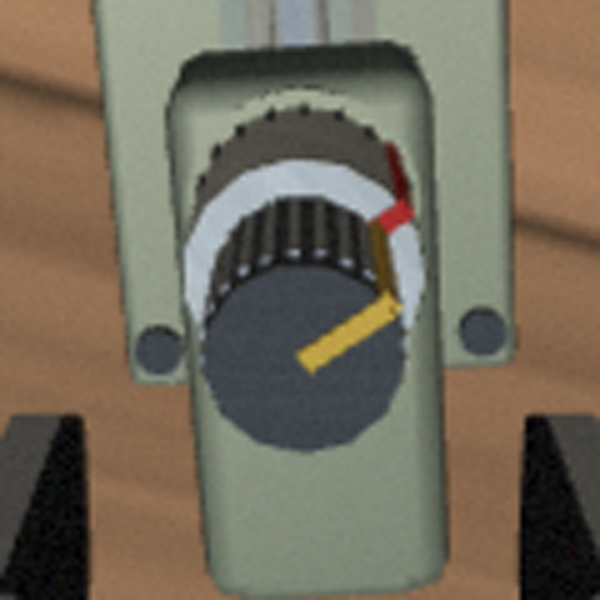

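Run:
```python
from h import *
s=manip.sense(); f=grab_frame("wrist"); c=cam(f,s)
k=onplane(c,(275.7,240.9),205.5); Rt=Ro.from_euler("xyz",s["ee_rot"],degrees=True)
print(k,Rt.inv().apply(k-s["tcp_pos"]))
```

```text
[566.8403719  215.20839355 205.5       ] [ 0.62408075  1.03921835 54.1230348 ]
```

```bash
python3 -m inch '[0.03,0.06,1.5,0,0,0,2,0,0,0,1.5,0,0,0,0.6,0,0,0,0.2,0,0,0,0,0,0,0,0,0]'
python3 - <<'E'
from h import *
s=manip.sense(); f=grab_frame("wrist"); cv2.imwrite("pics/w12.png",f["pixels"]); print(s["tcp_pos"],s["ee_rot"],s["force"],s["width"])
f=grab_frame("scene"); cv2.imwrite("pics/s12.png",cv2.resize(f["pixels"][190:330,300:440],None,fx=4.2,fy=4.2,interpolation=cv2.INTER_CUBIC))
E
```

```text
time: 20.2
tcp_pos: [568.2, 215.2, 203.3]
ee_rot: [-180.0, 0.1, -163.8]
force: [1.3, -0.2, 0.5]
width: 45.1
[568.22619711 215.16358698 203.30109063] [-1.79999257e+02  9.81397329e-02 -1.63834099e+02] [ 1.31931425 -0.16108597  0.46364577] 45.05698261602711
```

View pics/w12.png

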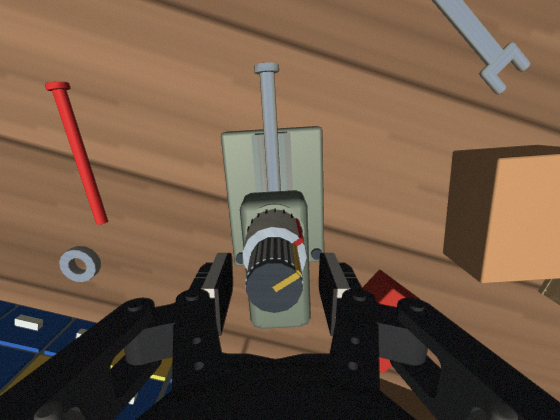

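View pics/s12.png

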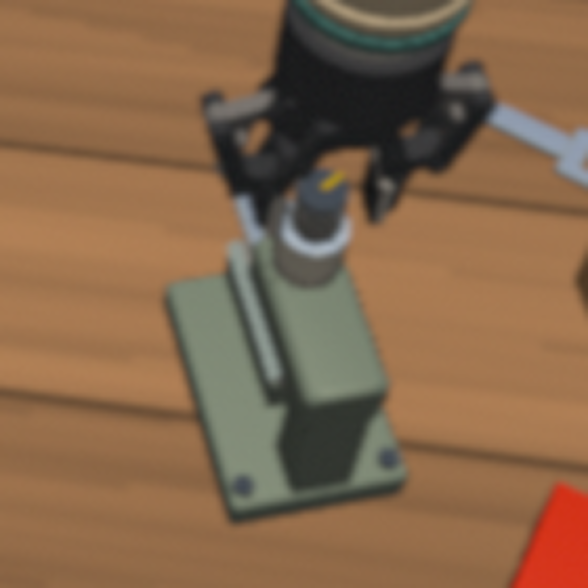

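```bash
python3 -m inch '[0,-0.03,0.15,0,0,0,0,0,0,0,0,0]'
python3 -m inch '[0,0,0,0,0,0,0,0,0,0,0,0,0,0,0,0,0,0,0,0,0,0,0,0]' 1.8 60
python3 - <<'E'
from h import *
s=manip.sense(); f=grab_frame("wrist"); cv2.imwrite("pics/w13.png",f["pixels"]); print(s["tcp_pos"],s["ee_rot"],s["force"],s["torque"],s["width"])
E
```

```text
time: 20.6
tcp_pos: [568.0, 214.7, 200.8]
ee_rot: [-180.0, 0.0, -163.8]
force: [0.5, 0.4, 0.1]
width: 44.8
time: 21.2
tcp_pos: [568.1, 214.5, 201.1]
ee_rot: [-180.0, 0.0, -163.9]
force: [0.1, -3.5, 3.5]
width: 24.2
[568.10730183 214.4678309  201.11139301] [-1.79966052e+02  2.09833773e-02 -1.63850818e+02] [ 0.07969419 -3.54134162  3.54785959] [-0.60015601  0.07704004  0.00180338] 24.229940858167183
```

View pics/w13.png

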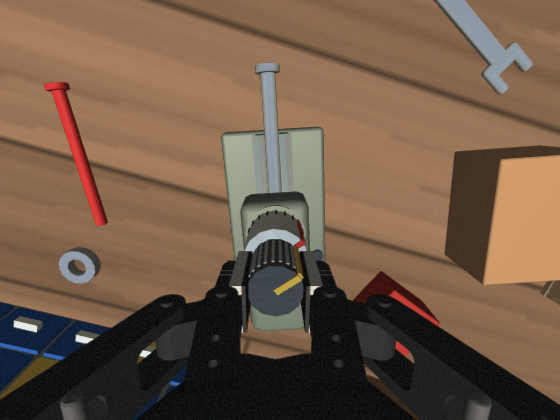

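The knob is gripped and centred (width 24, side force 3.5 N), and the yellow and red marks stay visible at (289,284) and (300,243). Turn clockwise in stages, reading torque and marks.

```bash
python3 -m inch '[0,0,0,0.05,0,0,0,0.08,0,0,0,0.08,0,0,0,0.08,0,0,0,0.08,0,0,0,0.08,0,0,0,0.08,0,0,0,0.07]'
python3 - <<'E'
from h import *
s=manip.sense(); f=grab_frame("wrist"); cv2.imwrite("pics/w14.png",f["pixels"]); print(s["tcp_pos"],s["ee_rot"],s["force"],s["torque"],s["width"],s["joints"][5])
cv2.imwrite("pics/w14c.png",cv2.resize(f["pixels"][190:330,205:345],None,fx=4,fy=4,interpolation=cv2.INTER_CUBIC))
E
```

```text
time: 22.05
tcp_pos: [568.1, 213.8, 201.1]
ee_rot: [-179.9, 0.0, 161.6]
force: [-0.9, -7.2, 4.1]
width: 24.0
[568.12325327 213.83588224 201.09390415] [-1.79907098e+02  4.66221422e-02  1.61569988e+02] [-0.9064975  -7.19212753  4.12426545] [-1.15155799  0.22727787  0.1460255 ] 24.030602527468698 -54.390017631159424
```

View pics/w14c.png

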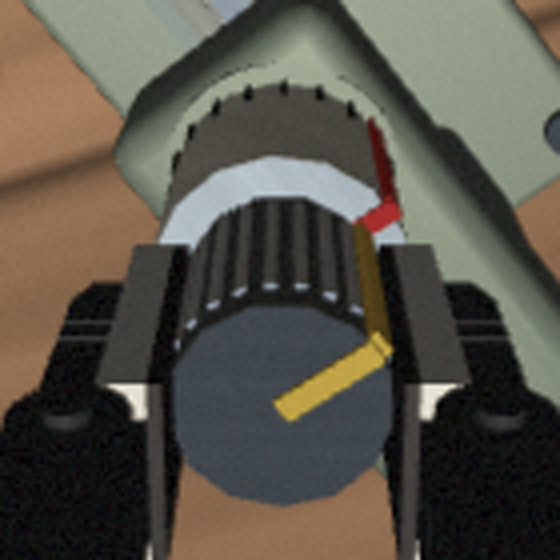

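Knob and barrel are turning together, marks still in line, torque z 0.15. Continue, with a small side-force correction.

```bash
cat > look.py <<'E'
import sys
from h import *
n=sys.argv[1]
s=manip.sense(); f=grab_frame("wrist"); print(s["tcp_pos"].round(2),s["ee_rot"].round(2),"F",s["force"].round(1),"T",s["torque"].round(2),"j6",s["joints"][5].round(1))
cv2.imwrite(f"pics/{n}.png",cv2.resize(f["pixels"][190:330,205:345],None,fx=3,fy=3,interpolation=cv2.INTER_CUBIC))
E
python3 -m inch '[0,-0.02,0,0.06,0,-0.02,0,0.06,0,0,0,0.06,0,0,0,0.06]'; python3 look.py w15
```

```text
time: 22.5
tcp_pos: [568.0, 213.5, 201.1]
ee_rot: [-179.9, 0.1, 147.9]
force: [-0.1, -6.6, 4.1]
width: 24.2
[568.   213.53 201.08] [-1.7993e+02  6.0000e-02  1.4786e+02] F [-0.1 -6.6  4.1] T [-1.1   0.24  0.11] j6 -40.7
```

View pics/w15.png

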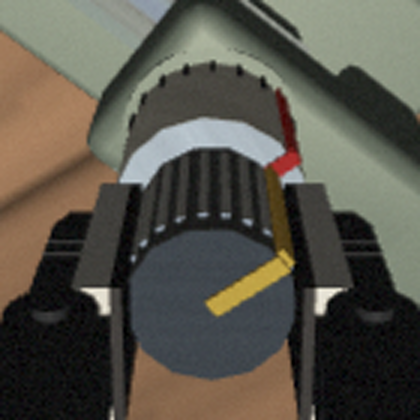

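```bash
python3 -m inch '[0,-0.02,0,0.05,0,0,0,0.05,0,0,0,0.05,0,0,0,0.05]'; python3 look.py w16; python3 -m inch '[0,-0.02,0,0.05,0,0,0,0.05,0,0,0,0.05,0,0,0,0.05]'; python3 look.py w17
```

```text
time: 22.95
tcp_pos: [567.8, 213.4, 201.1]
ee_rot: [-179.9, 0.1, 136.4]
force: [-0.5, -6.2, 4.3]
width: 24.2
[567.82 213.36 201.07] [-1.7994e+02  7.0000e-02  1.3643e+02] F [-0.5 -6.2  4.3] T [-1.16  0.27  0.16] j6 -29.3
time: 23.4
tcp_pos: [567.7, 213.2, 201.1]
ee_rot: [-179.9, 0.1, 125.0]
force: [-2.0, -6.8, 5.9]
width: 23.8
[567.66 213.19 201.08] [-1.7994e+02  8.0000e-02  1.2497e+02] F [-2.  -6.8  5.9] T [-1.16  0.28  0.13] j6 -17.8
```

View pics/w17.png

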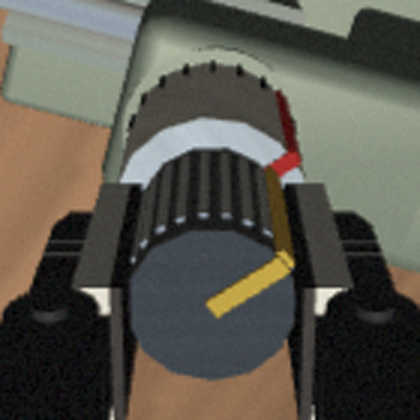

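```bash
python3 -m inch '[0,0,0,0.05,0,0,0,0.05,0,0,0,0.05,0,0,0,0.05]'; python3 look.py w18; python3 -m inch '[0,0,0,0.05,0,0,0,0.05,0,0,0,0.05,0,0,0,0.05]'; python3 look.py w19
```

```text
time: 23.85
tcp_pos: [567.5, 213.1, 201.1]
ee_rot: [-179.9, 0.1, 113.5]
force: [-3.5, -8.1, 5.0]
width: 24.1
[567.47 213.08 201.08] [-1.7992e+02  9.0000e-02  1.1351e+02] F [-3.5 -8.1  5. ] T [-1.26  0.51  0.11] j6 -6.4
time: 24.3
tcp_pos: [567.3, 213.0, 201.1]
ee_rot: [-179.9, 0.1, 102.1]
force: [-3.2, -9.3, 6.1]
width: 24.2
[567.27 213.04 201.06] [-1.7991e+02  1.1000e-01  1.0205e+02] F [-3.2 -9.3  6.1] T [-1.3   0.68  0.22] j6 5.1
```

View pics/w19.png

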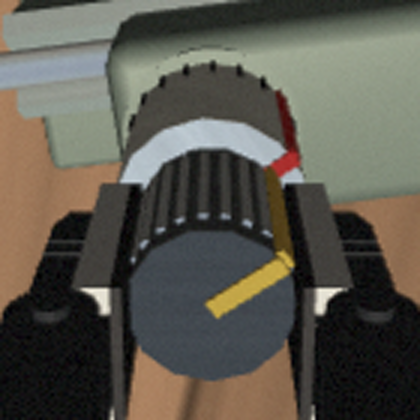

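```bash
python3 -m inch '[-0.02,-0.02,0,0.05,-0.02,-0.02,0,0.05,0,0,0,0.05,0,0,0,0.05]'; python3 look.py w20
```

```text
time: 24.75
tcp_pos: [567.0, 212.9, 201.1]
ee_rot: [-180.0, 0.1, 90.6]
force: [-2.9, -6.6, 4.8]
width: 23.9
[567.01 212.93 201.09] [-1.7995e+02  8.0000e-02  9.0620e+01] F [-2.9 -6.6  4.8] T [-1.1   0.54  0.22] j6 16.5
```

View pics/w20.png

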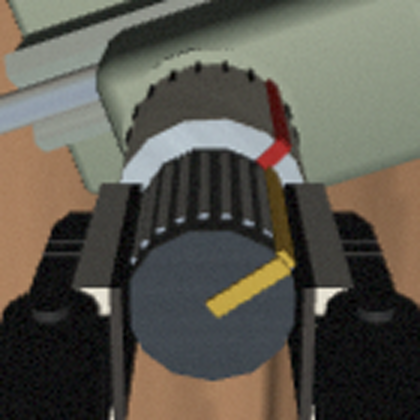

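The slip has started: the red mark has moved back from the yellow, the barrel has stopped, and torque is steady at 0.22. I'll add about 0.5 rad.

```bash
python3 -m inch '[0,0,0,0.05,0,0,0,0.05,0,0,0,0.05,0,0,0,0.05,0,0,0,0.05,0,0,0,0.05,0,0,0,0.05,0,0,0,0.05,0,0,0,0.05,0,0,0,0.05,0,0,0,0]'; python3 look.py w21
```

```text
time: 25.9
tcp_pos: [566.5, 213.1, 201.1]
ee_rot: [-179.9, 0.1, 62.0]
force: [-6.6, -6.2, 6.4]
width: 24.5
[566.5  213.09 201.06] [-1.7992e+02  1.3000e-01  6.2010e+01] F [-6.6 -6.2  6.4] T [-0.94  1.04  0.03] j6 45.1
```

View pics/w21.png

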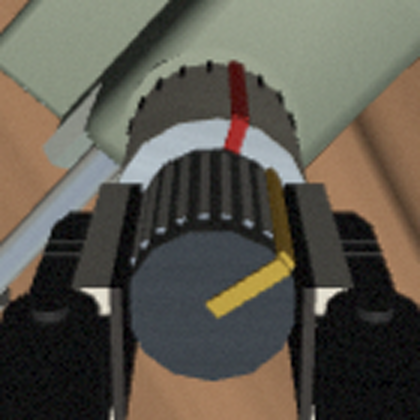

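The slip is now roughly 0.7 rad (red mark at crop column 235, yellow at 285), well within 0.2–1.57. Release.

```bash
python3 -m inch '[0,0,0,0,0,0,0,0,0,0,0,0,0,0,0,0,0,0,0,0]' 4.5 ; python3 look.py w22
python3 -m inch '[0,0,-1,0,0,0,-2,0,0,0,-3,0,0,0,-2,0,0,0,0,0,0,0,0,0]'
python3 - <<'E'
from h import *
s=manip.sense(); f=grab_frame("wrist"); cv2.imwrite("pics/w23.png",f["pixels"]); print(s["tcp_pos"],s["ee_rot"],s["force"],s["joints"])
E
```

```text
time: 26.45
tcp_pos: [567.3, 213.8, 200.7]
ee_rot: [-180.0, -0.0, 62.1]
force: [-0.4, 0.6, 0.2]
width: 45.3
[567.28 213.75 200.65] [-180.     -0.     62.11] F [-0.4  0.6  0.2] T [ 0.01  0.05 -0.01] j6 45.0
time: 27.1
tcp_pos: [567.3, 213.6, 281.0]
ee_rot: [180.0, -0.0, 62.1]
force: [0.5, -0.3, -0.6]
width: 45.1
[567.33822737 213.62888487 281.01065839] [ 1.79964896e+02 -2.83435534e-02  6.20951933e+01] [ 0.47552241 -0.31281974 -0.59360887] [ 1.71460581e+01  1.60286159e+01  6.25881781e+01 -4.91620447e-03
  1.01338346e+02  4.50499051e+01]
```

View pics/w22.png

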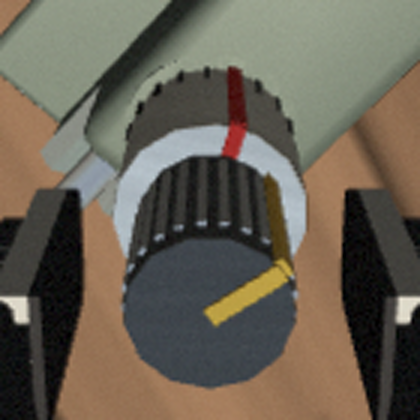

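View pics/w23.png

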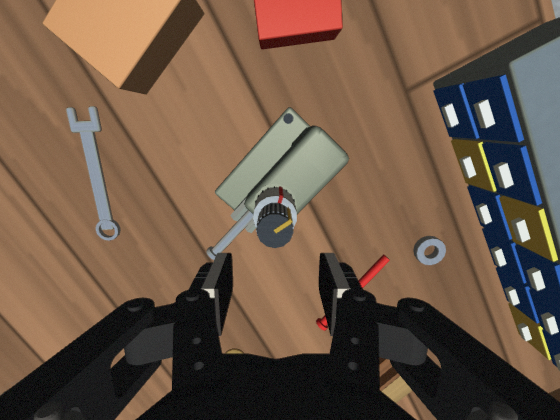

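The fingers are off with no contact force. The marks are clearly apart, and the pin lies in the V with its head at about (212,254). One numeric check before handing in.

Run:
```python
from h import *
s=manip.sense(); f=grab_frame("wrist"); c=cam(f,s)
im=f["pixels"]; hsv=cv2.cvtColor(im,cv2.COLOR_BGR2HSV); b=[180,260,240,310]
def pts(lo,hi):
    m=cv2.inRange(hsv[180:260,240:310],lo,hi); v,u=np.nonzero(m); return u+240,v+180
O=np.array([567.8,214.6])
u,v=pts((0,150,150),(8,255,255)); p=onplane(c,(u.mean(),v.mean()),173); ar=np.arctan2(*(p[:2]-O)[::-1]); print("red",u.mean(),v.mean(),len(u),np.linalg.norm(p[:2]-O))
u,v=pts((18,120,140),(32,255,255)); p=onplane(c,(u.max(),v[u==u.max()].mean()),205.5); ay=np.arctan2(*(p[:2]-O)[::-1]); print("yellow",u.max(),len(u),np.linalg.norm(p[:2]-O))
print("slip cw rad",(ar-ay))
yaw=np.radians(19.7); h=onplane(c,(212,254),60); d=h[:2]-O; print("head local",d@[np.cos(yaw),np.sin(yaw)],d@[-np.sin(yaw),np.cos(yaw)])
cv2.imwrite("pics/w24c.png",cv2.resize(im[160:270,190:320],None,fx=5,fy=5,interpolation=cv2.INTER_CUBIC))
f=grab_frame("scene"); cv2.imwrite("pics/s24.png",f["pixels"])
```

```text
red 280.6111111111111 198.55555555555554 18 15.819869013781528
yellow 292 74 13.458199591590265
slip cw rad 0.7474391208305706
head local -115.82527903721531 1.4315131641243808
```

View pics/w24c.png

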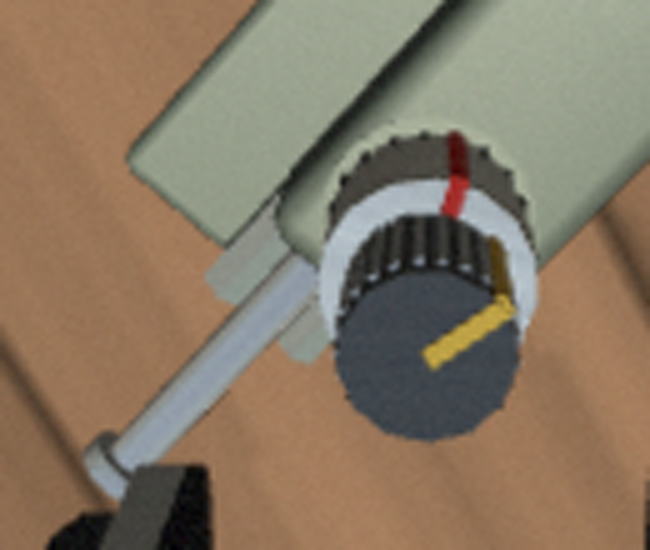

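View pics/s24.png

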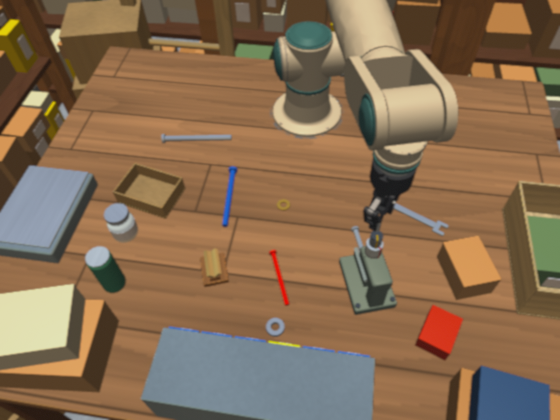

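Slip measures about 0.75 rad. The head's outer face is at x ≈ -116 mm, which is what a pin fully home would give, and the bystanders are in place. Handing in.

```bash
python3 -c "
from station import manip
print(manip.close_job()); s=manip.sense(); print(s['time'],s['force'])"
```

```text
the job is handed in; nothing more can be done
None
the job is handed in; nothing more can be done
```

The pin is clamped in the gauge and the job is handed in, at about 27 s of the 72 s allowed; no verdict came back.

**What I did:** I took the smaller grey pin from the rest and slid it along the V under the spindle. It stopped dead against the brass stop at about 9–10 N of axial tool force, of which I put roughly 6 N on the stop after sliding friction. I eased off, let go, and turned only the knob clockwise, 2.34 rad in all. It began to slip at about 1.7 rad with torque near 0.22 N m, and I then released it and lifted clear.

**Last checks:**
- **Slip:** the yellow and red marks are about 0.75 rad apart, against the allowed 0.2 to 1.57.
- **Pin:** the head's outer face is at x ≈ -116 mm in the gauge frame, which matches the plain end being home.
- **Surroundings:** the gripper touches nothing (force readings under 1 N), and by eye the bystanders are where they were.

**Not directly confirmed or in disagreement:**
- The clamping force on the pin could not be measured. I inferred it from the barrel stopping while the knob slipped.
- The top and wrist cameras disagreed by about 3–4 mm sideways on the gauge's position, so I used the wrist views and contact forces.
- The head's position in the last picture came out 1.4 mm off the V axis. It was picked by eye, and the knob centre it is measured from is good to only about 1 mm.
- Up to about 10 N of side force built up on the knob while I turned it, and it was gone after release.

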